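# Click a plug-in module into a control unit

### The arm

A 6-joint arm with a two-finger parallel gripper is mounted at the origin on the work surface. World frame = base frame: x ahead of the robot, y to its left, z up, the work surface at z = 0. Lengths are in m, angles in rad, forces in N, time in s.
With the tool pointing down it reaches from about 0.425 to 0.95 m from the base axis. Payload 3.5 kg.
Tool frame: the origin (TCP) lies between the finger pads; the fingertips stand 19 mm ahead of it and the grasp point (between the pads) is the TCP; z points along the fingers, y is the line along which they close (so a half turn about z gives the same grasp; the last joint's range is limited). The gripper opens to 85 mm and grips with 20 to 120 N. Pads are 22 mm wide; open, the fingers measure 114 mm over their backs; the gripper's body (76 mm by 85 mm) begins 54 mm behind the grasp point. The pads swing forward as they close: fully open they stand 13 mm farther back than shut.
Start: joints at [-1.389, 0.286, 1.577, -0, 1.279, -0.15], TCP at [0.22, -0.638, 0.25] pointing down, gripper open.
Joint ranges: [-2.77, 2.77], [-0.9, 2.22], [0.21, 2.48], [-1.53, 4.67], [0.24, 2.81], [-2.84, 2.84]. Speed limits (rad/s): [2.79, 2.79, 3.14, 3.14, 3.14, 3.14].

### API

Orientations are given as a unit quaternion [x, y, z, w].
In Python, from plant import monitor, eyes, ctrl gives the robot as it stands.
- The arm moves only by the shell command python3 -m handwheel 'ROWS' [FORCE]. ROWS is JSON, a list of rows, each a list of 7 numbers: the shift along the tool's x, y, z in units of 40 cm (1.0 is 40 cm), then the turn, a rotation vector about the tool's x, y, z in units of pi rad (1.0 is pi rad), then the opening, from -1 (shut) to 1 (fully open). A call has 1 to 12 rows; each row is the pose to reach, as a shift and turn from the pose commanded when the call began, along the tool's axes at that moment, turning the shorter way round; what a row does not reach only later rows make up. A row lasts 1/8 s, in which the tool goes at most 62.5 mm and 10.7 degrees, less where a joint would pass 70% of its speed; a pose out of reach is approached as far as the arm can. A call with a number of a shift or a turn outside -1 to 1 is refused whole. A call with a gripper value outside its range is refused whole. The fingers move at their own pace and stop on an object; FORCE is the grip in N (left out, the last holds). Time passes only in rows, so rows that repeat a pose let the fingers close. It gives the time, the measured TCP pose, the force, the opening and the grip force at its end, in the units of the state.
- monitor.get_state(): the state, without advancing time (a new reading comes with each control period).
- eyes.read_camera(name): name is "scene" or "top"; returns the picture (400x640x3 uint8, red, green, blue); there is no depth.
- eyes.camera_params(name): a dict with "K" (3x3 intrinsics, pixels), "k1" (the pictures are not rectified: a ray, as slopes to the right and down, at radius r is drawn at 1 + k1 r^2 times it, then the intrinsics apply), "R" (3x3) and "t" (3): a world point X has camera coordinates R X + t. Camera axes: x right, y down, z forward; pixel columns grow to the right and rows downward; lengths in m; the calibration is good to about 2 mm. A picture is of the moment at which its call begins. camera_params takes no time and is no camera call.
- ctrl.sign_off(): hands the job in; it is judged then, once.
The state is a dict: "time": time; "qpos": joint angles; "dq": joint speeds; "joint_efforts": joint torques, N m; "eef_pos": TCP position; "tcp_rot": TCP orientation; "contact_force": force on the tool from outside, world axes, zero at the start; "wrist_torque": the same for the moment, N m; "opening": opening from 0.0 (shut) to 1.0 (fully open); "finger_force": force on a finger pad.
Only numpy, scipy, OpenCV 4.12 (cv2) and the standard library are available. Lean on these libraries where they do the work, as an engineer would, in place of code of your own. Each camera call takes 0.05 s, during which the arm holds its last target. There are 200 camera calls.

### The job

Fit the dark plug-in module into the recess of the opened control unit: its gold-contact nose goes in first, tucked under the white lip at the far end of the recess, then press its yellow-striped tail down until the module lies flat on the recess floor, its top flush with the lip's, and the yellow spring latch has snapped back over it. Press with care, with no more than about 40 N, and leave the other things on the bench where they are.

Things in the scene. Friction and masses are not known exactly. Their poses are not given: they have to be found in the camera images.
- module: Dark grey plug-in module, 90 g, lying flat at first. Base plate 67 (x) x 46 (y) x 8 (z) mm, on it a block 47 x 46 mm reaching 20 mm above the underside. In front of the block the plate's nose (+x, gold contacts) sticks out 14 mm, behind it the plate's tail (-x) 6 mm; a yellow stripe crosses the block's top at the tail. Origin: centre of the underside; z up.
- module_nose (a point): Middle of the bottom edge of the module's nose, 33.5 mm ahead of the module's origin; same axes as the module.
- module_tail (a point): Middle of the bottom edge of the module's tail, 33.5 mm behind the module's origin; same axes as the module.
- unit: Opened control unit, fixed on an aluminium jig plate 4 to 20 mm high: black housing 180 (x) x 150 (y) mm, level top 46 mm above its underside, green board strips with parts 3 mm high along both sides. Origin: centre of the housing's underside; x from the deck to the recess, away from the robot. Recess: x -10 to 59.5, y -24.5 to 24.5 mm; its inner frame (floor, lip, latch) sits lower in some units.
- deck (a point): On the bare aluminium deck, flat near part of the unit's top (x -95 to -10 mm in the unit's frame; this point at x = -50, z = 46 mm), axes as the unit. The module can lie and slide on it, between two steel rails 5 mm high that narrow from 59 mm apart at the near end to 49 mm at the recess and go on straight along both sides of it.
- seat (a point): Centre of the recess floor at its highest setting (x 24.75, z 26 mm in the unit's frame), axes as the unit. The true floor, with lip and latch, lies 0 to 6 mm lower: find it by feel. A white lip, 20 mm high over the floor, roofs the recess's last 7 mm, with an 11 mm high slot under it for the nose; the opening, 62.5 mm long, is shorter than the module, which enters only nose down, tilted.
- latch (a joint): Yellow spring latch, 20 mm wide, amid the recess's near wall. At 0 (m) its nose stands 5.5 mm out of the wall, its flat underside 9 mm above the floor, its top a slope up to the wall. The tail, pressed down (5 to 15 N), drives it back into the wall (value grows, up to 0.008 m); with the tail on the floor it springs back to 0 over the tail's ledge.
- relay: Blue relay block 50 x 36 x 26 mm with a paper label, not to be moved. Origin: centre of its underside.
- spool: White spool, 54 mm across, 40 mm high, bystander. Origin: centre of its underside.
- flux_jar: Small jar, 40 mm across, 45 mm high, bystander. Origin: centre of its underside.
- bottle: Slim bottle, 32 mm across, 100 mm high, bystander. Origin: centre of its underside.
- screwdriver: Screwdriver, 160 mm long, lying, bystander. Origin: centre of its underside, which lies along the tool.
- tin: Flat aluminium tin, 64 mm across, 22 mm high, bystander. Origin: centre of its underside.
- dish: Blue dish, 100 mm across, 25 mm high, bystander. Origin: centre of its underside.

How it is judged:
At the end, for the whole second after the job is handed in: The module lies still and level (within 0.05 rad) in the recess, nose under the lip: its origin within 3 mm of the seat along x and y and no more than 2 mm above or 8 mm below it, and the latch back within 1.5 mm of its rest position, over the tail (x of module in the frame of seat between -0.003 and 0.003 m and y of module in the frame of seat between -0.003 and 0.003 m and z of module in the frame of seat between -0.008 and 0.002 m and angle between the z axis of module and the z axis of unit, either way round below 0.05 rad and angle between the x axis of module and the x axis of unit, either way round below 0.1 rad and x of module_nose in the frame of seat above 0.03 m and value of joint latch below 0.0015 m and linear speed of module below 0.01 m/s); the robot touches nothing.
It fails at once if the module is pressed on the unit too hard: all its contacts with the unit add up to more than 60 N (contact force between module and unit above 60 N).
It fails at once if one of the other things on the bench is moved by more than 20 mm (distance of any of relay, spool, flux_jar, bottle, screwdriver, tin, dish from where it was at the start of the episode above 0.02 m).
It also fails if it takes over 54 s, if anything falls off the work surface, if the arm or the gripper's body presses on something with over 40 N, if the wrist force passes 120 N, or if a joint passes its speed limit or range.

## Working session

There is one attempt and no reset: what is moved stays moved. The work goes in short steps, Python scripts to look and compute and a shell command to move; the robot and the scene stay as the last step left them, time stands still between calls to the robot, and variables do not carry over. Pictures are saved under pics/ and viewed, at most 10 in all, crops included, and the job is handed in when it is done.

```bash
ls; mkdir -p pics; python3 - <<'E'
from plant import monitor, eyes, ctrl
import cv2
print(monitor.get_state())
for n in("scene","top"):
    p=eyes.camera_params(n); print(n,{k:(v.tolist() if hasattr(v,'tolist') else v) for k,v in p.items()})
    cv2.imwrite(f"pics/{n}0.png",eyes.read_camera(n)[:,:,::-1])
E
```

```text
pics
{'time': 0.0, 'qpos': array([-1.38898489e+00,  2.87169219e-01,  1.57817243e+00,  2.32766753e-05,
        1.27859492e+00, -1.50030676e-01]), 'dq': array([ 5.74158589e-05,  1.56081190e-04, -9.83686330e-04, -1.84038895e-03,
        1.27473707e-03,  5.86914014e-04]), 'joint_efforts': array([ 5.93852997e-05, -4.05983698e+01, -2.92623836e+01, -2.05731112e-04,
        5.73132929e-03,  2.49057393e-06]), 'eef_pos': array([ 0.21980696, -0.63756429,  0.24894723]), 'tcp_rot': array([ 9.86266530e-01,  1.65157375e-01, -7.48239000e-06, -1.17198618e-03]), 'contact_force': array([ 0.43112551, -0.00540604,  0.86974292]), 'wrist_torque': array([ 0.05880109,  0.00283229, -0.02021835]), 'finger_force': 0.0, 'opening': 0.9976732689391589}
scene {'K': [[445.59534218442377, 0.0, 320.47119876888587], [0.0, 445.59534218442377, 200.04040744253606], [0.0, 0.0, 1.0]], 'k1': -0.0926623563785586, 'R': [[0.8364138478706219, 0.5480618851646865, -0.006328121363446232], [0.3544963263908721, -0.5497410708515763, -0.7563842340995338], [-0.41802419746425773, 0.6304069519355668, -0.6540969693292205]], 't': [-0.453506064007374, -0.16388302559350165, 1.4876666357497665]}
top {'K': [[384.2126843754819, 0.0, 320.5285624839947], [0.0, 384.2126843754819, 199.49103617188078], [0.0, 0.0, 1.0]], 'k1': -0.014138513473035222, 'R': [[0.019656580500001415, -0.999792276710787, 0.005387232360733538], [-0.985204186308972, -0.020286757466534976, -0.17017978361359604], [0.1702537227855043, -0.001962371258340356, -0.9853983047360703]], 't': [-0.05074203679816263, 0.5546209595079042, 0.9021960864112674]}
```

View pics/scene0.png

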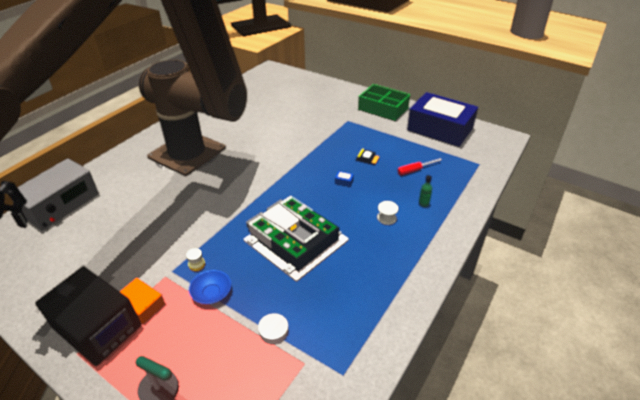

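View pics/top0.png

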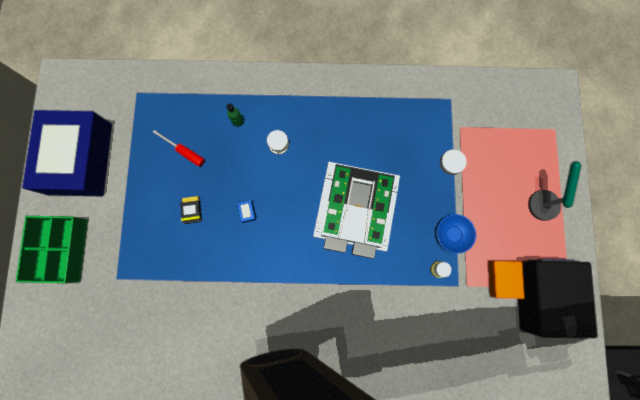

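The top view shows the module at about (190,209), the relay at (247,210) and the unit at (357,207). In the scene view the module is at (368,156) and the unit at (295,232). I'll zoom in on both in one composite.

```bash
python3 - <<'E'
import cv2,numpy as np
t=cv2.imread("pics/top0.png");s=cv2.imread("pics/scene0.png")
c=lambda im,x,y,w,h,W,H:cv2.resize(im[y:y+h,x:x+w],(W,H),interpolation=cv2.INTER_CUBIC)
a=np.hstack([c(t,170,189,40,40,300,300),c(t,307,155,100,60*1+0,500,300)])
b=np.hstack([c(s,348,141,40,30,400,300),c(s,240,190,100,75,400,300)])
cv2.imwrite("pics/z0.png",np.vstack([a,b]))
E
```

```text
(no output)
```

View pics/z0.png

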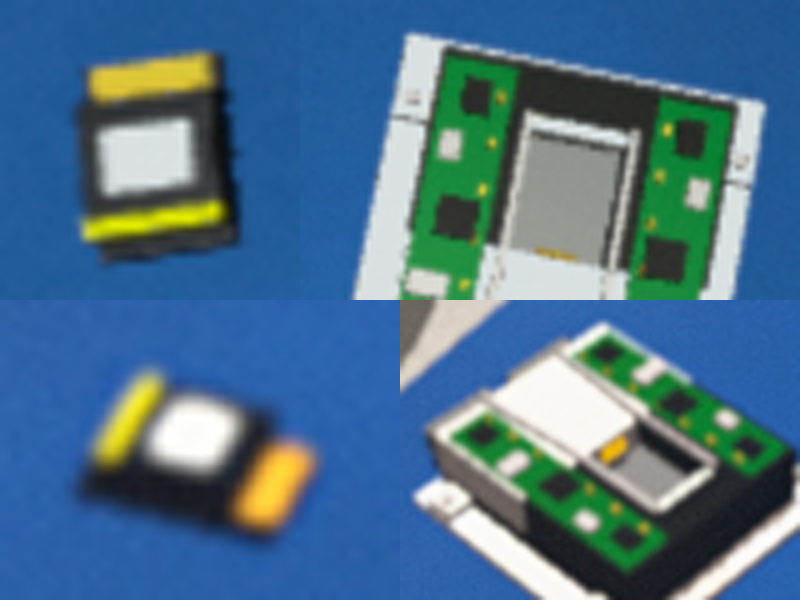

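The module's gold nose points up in the top view (+x), and its stripe is nearest the robot. The recess opens away from the robot, with the unit turned about -10°. Next I measure both from the two views.

```bash
cat > h.py <<'E'
import cv2,numpy as np
from plant import monitor, eyes, ctrl
P={n:{k:np.array(v) for k,v in eyes.camera_params(n).items()} for n in("scene","top")}
def norm(n,uv):
    p=P[n]; uv=np.atleast_2d(uv).astype(float); d=(uv-p["K"][:2,2])/p["K"][0,0]; s=d.copy()
    for _ in range(20): s=d/(1+p["k1"]*(s**2).sum(1,keepdims=True))
    return s
def ray(n,uv):
    p=P[n]; d=np.c_[norm(n,uv),np.ones(len(np.atleast_2d(uv)))]@p["R"]; return -p["R"].T@p["t"],d
def plane(n,uv,z):
    c,d=ray(n,uv); return c+d*((z-c[2])/d[:,2])[:,None]
def tri(us,ut):
    o=[np.c_[P[n]["R"],P[n]["t"]] for n in("scene","top")]
    X=cv2.triangulatePoints(o[0],o[1],norm("scene",us).T,norm("top",ut).T); return (X[:3]/X[3]).T
def blobs(im,lo,hi,box,amin,fill=False):
    x,y,w,h=box; m=np.zeros(im.shape[:2],np.uint8)
    m[y:y+h,x:x+w]=cv2.inRange(cv2.cvtColor(im,cv2.COLOR_BGR2HSV),lo,hi)[y:y+h,x:x+w]
    if fill: m=cv2.morphologyEx(m,cv2.MORPH_CLOSE,np.ones((5,5)))
    return [c for c in cv2.findContours(m,cv2.RETR_EXTERNAL,cv2.CHAIN_APPROX_NONE)[0] if cv2.contourArea(c)>=amin]
def cen(c):
    m=cv2.moments(c); return np.array([m["m10"],m["m01"]])/m["m00"]
E
python3 - <<'E'
from h import *
np.set_printoptions(precision=4,suppress=True)
I={n:cv2.imread(f"pics/{n}0.png") for n in P}
B={"top":(172,190,36,38),"scene":(350,143,36,28)}
G={"top":(307,155,100,100),"scene":(240,190,105,85)}
R={}
for n in P:
    for k,lo,hi in(("yel",(15,120,80),(40,255,255)),("lab",(0,0,150),(180,70,255))):
        for c in blobs(I[n],lo,hi,B[n],8): print(n,k,cv2.contourArea(c),cen(c),cv2.minAreaRect(c))
    for c in blobs(I[n],(45,80,40),(85,255,255),G[n],150,True):
        print(n,"green",cv2.contourArea(c),cen(cv2.convexHull(c)),cv2.boxPoints(cv2.minAreaRect(c)).tolist())
E
```

```text
scene yel 29.5 [374.2768 159.3107] ((374.34613037109375, 159.23074340820312), (4.714951515197754, 8.320503234863281), 33.690067291259766)
scene yel 15.0 [360.4333 153.    ] ((360.42645263671875, 152.95587158203125), (2.400979995727539, 9.432422637939453), 30.963756561279297)
scene lab 38.5 [366.8745 153.7359] ((366.7500305175781, 153.75001525878906), (6.363960266113281, 8.485280990600586), 45.0)
scene green 655.0 [280.9501 238.2803] [[251.9199981689453, 225.4400177001953], [260.9200134277344, 213.4400177001953], [307.6400146484375, 248.4800262451172], [298.6399841308594, 260.48004150390625]]
scene green 504.5 [311.1811 216.6766] [[283.0769348144531, 205.3845977783203], [289.8461608886719, 195.2307586669922], [336.9230651855469, 226.61537170410156], [330.1538391113281, 236.7692108154297]]
top yel 43.5 [189.9617 217.9693] ((190.0615692138672, 217.99232482910156), (3.4729723930358887, 18.23310661315918), 82.87498474121094)
top yel 48.5 [189.3677 199.1684] ((189.5199737548828, 199.1399688720703), (4.101219177246094, 15.414929389953613), 81.8698959350586)
top lab 82.0 [188.8963 209.4207] ((188.91998291015625, 209.43997192382812), (8.202439308166504, 11.879395484924316), 81.8698959350586)
top green 903.5 [379.8816 208.1599] [[366.7027587890625, 240.78378295898438], [377.9189453125, 173.48648071289062], [393.16217041015625, 176.02700805664062], [381.94598388671875, 243.32431030273438]]
top green 898.0 [336.8067 199.5141] [[322.911376953125, 231.68516540527344], [335.64892578125, 165.1668243408203], [350.775146484375, 168.06333923339844], [338.03759765625, 234.58168029785156]]
```

```bash
python3 - <<'E'
from h import *
np.set_printoptions(precision=4,suppress=True)
S=[[374.28,159.31],[360.43,153.0],[366.87,153.74],[280.95,238.28],[311.18,216.68]]
T=[[189.37,199.17],[189.96,217.97],[188.90,209.42],[336.81,199.51],[379.88,208.16]]
X=tri(S,T); print("gold,stripe,label,greenL,greenR\n",X)
c=P["top"]
def rep(n,X): 
    q=(X@P[n]["R"].T+P[n]["t"]); q=q[:,:2]/q[:,2:]; q=q*(1+P[n]["k1"]*(q**2).sum(1,keepdims=True)); return q*P[n]["K"][0,0]+P[n]["K"][:2,2]
print(rep("scene",X)-S)
g=plane("top",T[0],.008)[0]; s=plane("top",T[1],.020)[0]; l=plane("top",T[2],.02)[0]
print(g,s,l,"yaw",np.degrees(np.arctan2(*(g-s)[[1,0]])))
for z in(.05,.058,.066):
  A=[np.array(b) for b in ([[366.7,240.8],[377.92,173.49],[393.16,176.03],[381.95,243.32]],[[322.91,231.69],[335.65,165.17],[350.78,168.06],[338.04,234.58]])]
  for b in A:
    w=plane("top",b,z); m=w.mean(0); d=(w[1]+w[2]-w[0]-w[3])/2
    print(z,m,"len",np.linalg.norm(d),"yaw",np.degrees(np.arctan2(d[1],d[0])),"wid",np.linalg.norm(w[3]-w[0]))
E
```

```text
gold,stripe,label,greenL,greenR
 [[ 0.5562  0.2996  0.0016]
 [ 0.5071  0.2916  0.012 ]
 [ 0.5287  0.2951  0.0152]
 [ 0.5375 -0.1123 -0.0077]
 [ 0.5648 -0.1533  0.102 ]]
[[  0.3993  -0.1347]
 [  0.0017  -0.0005]
 [ -0.0542   0.0174]
 [ 15.1719  -3.2105]
 [-17.6083   1.1547]]
[0.5563 0.2983 0.008 ] [0.5062 0.2889 0.02  ] [0.5279 0.2933 0.02  ] yaw 10.5859436329705
0.05 [ 0.5372 -0.1863  0.05  ] len 0.1704025970112101 yaw -9.705552395290045 wid 0.037351769592268436
0.05 [ 0.5563 -0.08    0.05  ] len 0.16971692462295818 yaw -9.963398372968863 wid 0.03740440467271449
0.058 [ 0.5359 -0.185   0.058 ] len 0.16894254739143102 yaw -9.705552395290054 wid 0.03703173082556064
0.058 [ 0.5549 -0.0797  0.058 ] len 0.16826275000583352 yaw -9.963398372968863 wid 0.037083914916229914
0.066 [ 0.5347 -0.1837  0.066 ] len 0.16748249777165208 yaw -9.705552395290052 wid 0.03671169205885289
0.066 [ 0.5535 -0.0793  0.066 ] len 0.16680857538870889 yaw -9.96339837296886 wid 0.03676342515974537
```

```bash
python3 - <<'E'
from h import *
np.set_printoptions(precision=4,suppress=True)
print(tri([[311.18,216.68],[280.95,238.28]],[[336.81,199.51],[379.88,208.16]]))
# yaw of module stripe & gold from top minAreaRect long sides
I=cv2.imread("pics/top0.png")
for c in blobs(I,(15,120,80),(40,255,255),(172,190,36,38),8)+blobs(I,(0,0,150),(180,70,255),(172,190,36,38),8):
    w=plane("top",cv2.boxPoints(cv2.minAreaRect(c)),.015); e=[w[1]-w[0],w[2]-w[1]]; e=max(e,key=np.linalg.norm); print(np.linalg.norm(e),np.degrees(np.arctan2(e[1],e[0])))
# deck corners: bright low-saturation region, scene relay/unit check
E
```

```text
[[ 0.5599 -0.0777  0.0433]
 [ 0.5404 -0.1846  0.0433]]
0.04604055365154046 -81.59308200700389
0.03922234223285009 -80.50830502968253
0.030113672147599364 -80.53360717170659
```

```bash
cat >> h.py <<'E'
from scipy.spatial.transform import Rotation as Ro
def tgt(yaw,tilt=0): # tool x at yaw (deg), tool z down; tilt>0: module nose (+x) goes down
    return Ro.from_euler("ZY",[yaw,tilt],degrees=True)*Ro.from_quat([1,0,0,0])
def row(p,yaw,tilt=0):
    s=monitor.get_state(); r=Ro.from_quat(s["tcp_rot"]); d=r.inv().apply(np.array(p)-s["eef_pos"])
    w=(r.inv()*tgt(yaw,tilt)).as_rotvec(); print("row",np.round(np.r_[d/.4,w/np.pi],4),"rows>=",np.linalg.norm(d)/.0625,np.degrees(np.linalg.norm(w))/10.7)
C=np.array([0.5468,-0.1332]); A=np.radians(-9.83)
def U(x,y=0): return C+x*np.array([np.cos(A),np.sin(A)])+y*np.array([-np.sin(A),np.cos(A)])
def inU(w): d=np.asarray(w)[...,:2]-C; return np.stack([d@[np.cos(A),np.sin(A)],d@[-np.sin(A),np.cos(A)]],-1)
E
python3 - <<'E'
from h import *
row([.50,-.25,.25],9)
print(inU(plane("top",[[353,180],[374,183],[349.4,205],[369,208]],.05)))
E
```

```text
row [ 9.779e-01 -6.879e-01 -6.000e-04 -7.000e-04 -0.000e+00  5.560e-02] rows>= 7.652220215087373 0.9361042640737229
[[ 0.05600075  0.02368809]
 [ 0.05848461 -0.02895911]
 [-0.00771726  0.0213102 ]
 [-0.00586267 -0.02735601]]
```

```bash
python3 -m handwheel '[[0.97,-0.69,0,0,0,0.055,1],[0.97,-0.69,0,0,0,0.055,1],[0.97,-0.69,0,0,0,0.055,1],[0.97,-0.69,0,0,0,0.055,1],[0.97,-0.69,0,0,0,0.055,1],[0.97,-0.69,0,0,0,0.055,1],[0.97,-0.69,0,0,0,0.055,1],[0.97,-0.69,0,0,0,0.055,1],[0.97,-0.69,0,0,0,0.055,1]]' 40; python3 -c "
from h import *
row([.527,.10,.2],9);row([.527,.2935,.12],9)"
```

```text
time: 1.23
eef_pos: [0.4977, -0.2484, 0.2498]
tcp_rot: [0.997, 0.082, -0.0, -0.0]
contact_force: [-0.7, 0.2, -0.1]
opening: 1.002
finger_force: 0.0
row [ 2.140e-01 -8.473e-01  1.251e-01 -3.000e-04  2.000e-04  2.000e-03] rows>= 5.650365461574589 0.03452605213157202
row [ 2.9280e-01 -1.3245e+00  3.2550e-01 -3.0000e-04  2.0000e-04  2.0000e-03] rows>= 8.927810391192954 0.03452605213157202
```

```bash
python3 -m handwheel '[[0.22,-0.85,0.13,0,0,0.002,1],[0.22,-0.85,0.13,0,0,0.002,1],[0.22,-0.85,0.13,0,0,0.002,1],[0.22,-0.85,0.13,0,0,0.002,1],[0.22,-0.85,0.13,0,0,0.002,1],[0.22,-0.85,0.13,0,0,0.002,1]]' >/dev/null;  python3 - <<'E'
from h import *
row([.527,.2935,.09],9)
# unit axis refinement: region between green strips' inner edges + bright deck mask
I=cv2.imread("pics/top0.png")
hsv=cv2.cvtColor(I,cv2.COLOR_BGR2HSV); g=cv2.inRange(hsv,(45,80,40),(85,255,255))
for r in range(180,240,6):
    print(r,"".join("g" if g[r,c] else str(I[r,c,1]//28) for c in range(325,400)))
E
```

```text
row [ 6.790e-02 -4.788e-01  2.688e-01  0.000e+00  3.000e-04 -1.300e-03] rows>= 3.5411122015327052 0.021886214925584128
180 78877773gggggggggggggggg1136667777777777643332212211ggg6gg11111ggggg3678874
186 8887873ggg5666ggggggggg1256555555555555555555424631gggggggggggggggg37776753
192 878873gggggggggggg6ggg1257555555555555555555525631gggggggggg7776gg377664433
198 88763ggggg1111111gggg1366555555555555555555525631gggggggggggggggg3778774333
204 8876ggggggggggggggg76577655555555555555555425521gggg1111111ggggg37788743333
210 776677777776gggggg776767888777888888788887677776ggggggg211ggggg377887433333
216 7ggggggggggggggg6767778888888878888888887777777ggggggggggggggg7888774333333
222 gggggggggggg5gg7777887788788887888888888767776ggggg477777777678887743333333
228 gggg22222ggggg777677888888788878887878777777gg66ggggggggggg6788887433333333
234 7777777777ggg777788888878888788888888877677gggggg11111gggg57788874333333333
```

```bash
python3 -m handwheel '[[0.068,-0.48,0.27,0,0,0,1],[0.068,-0.48,0.27,0,0,0,1],[0.068,-0.48,0.27,0,0,0,1],[0.068,-0.48,0.27,0,0,0,1],[0.068,-0.48,0.27,0,0,0,1]]';  python3 - <<'E'
from h import *
row([.527,.2935,.024],9)
I=cv2.imread("pics/top0.png")
def rep(n,X): 
    q=(X@P[n]["R"].T+P[n]["t"]); q=q[:,:2]/q[:,2:]; q=q*(1+P[n]["k1"]*(q**2).sum(1,keepdims=True)); return q*P[n]["K"][0,0]+P[n]["K"][:2,2]
xs=np.arange(-110,104,2)/1000
for y in(-.014,.0,.014):
    q=rep("top",np.array([[*U(x,y),.05] for x in xs])).astype(np.float32)
    v=cv2.remap(I,q[:,0].copy(),q[:,1].copy(),cv2.INTER_LINEAR)[:,0,1]
    print(y,[(int(round(x*1000)),int(a)) for x,a in zip(xs,v) if x<-.08 or -.018<x<.006 or x>.04])
E
python3 - <<'E'
import sys; sys.path.insert(0,'.')
from h import *
cv2.imwrite("pics/top1.png",eyes.read_camera("top")[:,:,::-1])
t=cv2.imread("pics/top1.png")[170:250,150:230]
cv2.imwrite("pics/z1.png",cv2.resize(t,(480,480),interpolation=cv2.INTER_CUBIC))
E
```

```text
time: 2.6
eef_pos: [0.5263, 0.2929, 0.0879]
tcp_rot: [0.997, 0.077, -0.002, 0.001]
contact_force: [-0.3, -0.3, 0.1]
opening: 0.997
finger_force: 0.0
row [ 0.0027 -0.0013  0.1598  0.0004  0.0014 -0.0007] rows>= 1.0226308025097774 0.026628704548437417
-0.014 [(-110, 167), (-108, 168), (-106, 168), (-104, 167), (-102, 166), (-100, 166), (-98, 166), (-96, 161), (-94, 140), (-92, 174), (-90, 219), (-88, 224), (-86, 224), (-84, 224), (-82, 224), (-16, 224), (-14, 224), (-12, 224), (-10, 222), (-8, 210), (-6, 171), (-4, 158), (-2, 154), (0, 154), (2, 154), (4, 153), (42, 148), (44, 148), (46, 147), (48, 144), (50, 125), (52, 102), (54, 125), (56, 184), (58, 219), (60, 218), (62, 159), (64, 81), (66, 45), (68, 43), (70, 43), (72, 44), (74, 44), (76, 43), (78, 42), (80, 43), (82, 44), (84, 42), (86, 65), (88, 115), (90, 154), (92, 110), (94, 96), (96, 91), (98, 90), (100, 90), (102, 90)]
0.0 [(-110, 97), (-108, 98), (-106, 96), (-104, 99), (-102, 119), (-100, 167), (-98, 202), (-96, 157), (-94, 122), (-92, 175), (-90, 217), (-88, 223), (-86, 224), (-84, 224), (-82, 224), (-16, 224), (-14, 224
[... 367 characters left out ...]
, 113), (94, 97), (96, 93), (98, 93), (100, 93), (102, 91)]
0.014 [(-110, 165), (-108, 161), (-106, 154), (-104, 160), (-102, 162), (-100, 164), (-98, 164), (-96, 158), (-94, 131), (-92, 176), (-90, 211), (-88, 223), (-86, 224), (-84, 224), (-82, 224), (-16, 224), (-14, 224), (-12, 223), (-10, 222), (-8, 207), (-6, 176), (-4, 158), (-2, 154), (0, 154), (2, 154), (4, 155), (42, 150), (44, 150), (46, 148), (48, 145), (50, 135), (52, 95), (54, 108), (56, 160), (58, 218), (60, 217), (62, 148), (64, 81), (66, 46), (68, 44), (70, 44), (72, 44), (74, 43), (76, 43), (78, 43), (80, 43), (82, 42), (84, 41), (86, 66), (88, 121), (90, 152), (92, 120), (94, 100), (96, 92), (98, 90), (100, 93), (102, 93)]
```

View pics/z1.png

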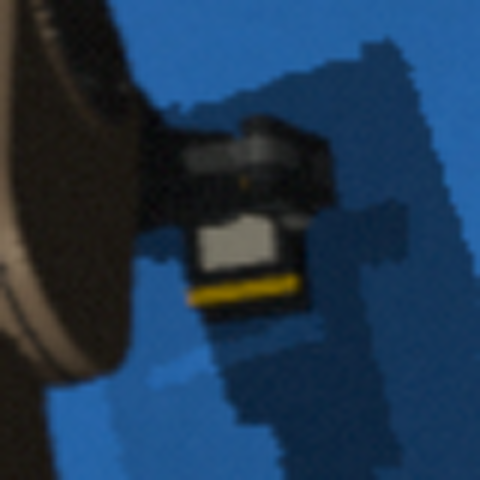

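The fingers straddle the module and line up with it once parallax is allowed for. Going down and gripping.

```bash
sed -i 's/^C=.*/C=np.array([0.5496,-0.1337]); A=np.radians(-9.83)/' h.py; python3 -m handwheel '[[0.0025,-0.001,0.08,0,0.001,0,1],[0.0025,-0.001,0.14,0,0.001,0,1],[0.0025,-0.001,0.16,0,0.001,0,1],[0.0025,-0.001,0.16,0,0.001,0,0],[0.0025,-0.001,0.16,0,0.001,0,-0.5],[0.0025,-0.001,0.16,0,0.001,0,-0.5],[0.0025,-0.001,0.16,0,0.001,0,-0.5],[0.0025,-0.001,0.16,0,0.001,0,-0.5],[0.0025,-0.001,0.16,0,0.001,0,-0.5],[0.0025,-0.001,0.16,0,0.001,0,-0.5]]' 30
```

```text
time: 3.9
eef_pos: [0.5298, 0.2935, 0.0281]
tcp_rot: [0.997, 0.076, 0.003, -0.0]
contact_force: [-0.3, -1.3, 5.1]
opening: 0.528
finger_force: 32.6
```

```bash
python3 -m handwheel '[[0,0,-0.05,0,0,0,-0.5],[0,0,-0.1,0,0,0,-0.5],[0,0,-0.25,0,0,0,-0.5],[0,0,-0.4,0,0,0,-0.5],[0,0,-0.4,0,0,0,-0.5],[0,0,-0.4,0,0,0,-0.5]]'; python3 - <<'E'
from h import *
for n in P: cv2.imwrite(f"pics/{n}2.png",eyes.read_camera(n)[:,:,::-1])
t=cv2.imread("pics/top2.png")[150:250,130:250]; s=cv2.imread("pics/scene2.png")[80:180,310:430]
cv2.imwrite("pics/z2.png",cv2.resize(np.hstack([t,s]),(800,333),interpolation=cv2.INTER_CUBIC))
row([*U(-74),.16],-9.83); row([*U(-74),.10],-9.83)
E
```

```text
time: 4.65
eef_pos: [0.5275, 0.2932, 0.1868]
tcp_rot: [0.997, 0.076, 0.002, -0.0]
contact_force: [-0.1, -0.5, -2.2]
opening: 0.53
finger_force: 31.8
row [-1.754593e+02 -5.789490e+01  1.699000e-01  3.000000e-04  2.000000e-04
  1.032000e-01] rows>= 1182.4908588401472 1.7367949585641673
row [-1.754592e+02 -5.789500e+01  3.199000e-01  3.000000e-04  2.000000e-04
  1.032000e-01] rows>= 1182.491563714707 1.7367949585641673
```

View pics/z2.png

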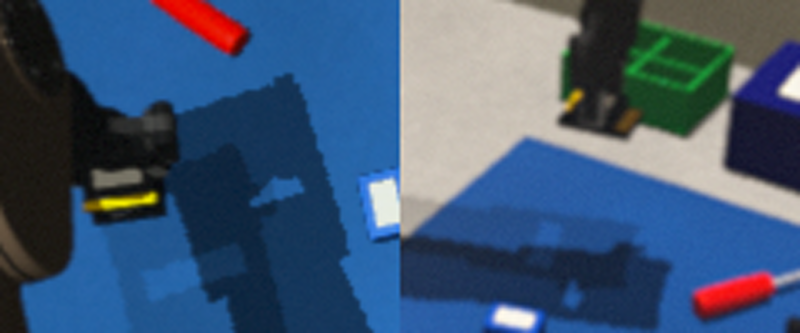

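The module is held level with its nose forward. My helper takes metres, so I rerun with the correct units.

```bash
python3 - <<'E'
from h import *
print(U(-.0735)); row([.50,.06,.18],-9.83); row([*U(-.0735),.16],-9.83)
E
```

```text
[ 0.47717908 -0.12115168]
row [-1.542e-01  5.650e-01  1.120e-02  3.000e-04  2.000e-04  1.032e-01] rows>= 3.748906556105336 1.7367949585641673
row [-2.7950e-01  1.0039e+00  6.1600e-02  3.0000e-04  2.0000e-04  1.0320e-01] rows>= 6.6807999386044195 1.7367949585641673
```

```bash
python3 -m handwheel '[[-0.28,0.99,0.06,0,0,0.103,-0.5],[-0.28,0.99,0.06,0,0,0.103,-0.5],[-0.28,0.99,0.06,0,0,0.103,-0.5],[-0.28,0.99,0.06,0,0,0.103,-0.5],[-0.28,0.99,0.06,0,0,0.103,-0.5],[-0.28,0.99,0.06,0,0,0.103,-0.5],[-0.28,0.99,0.06,0,0,0.103,-0.5],[-0.28,0.99,0.06,0,0,0.103,-0.5],[-0.28,0.99,0.06,0,0,0.103,-0.5]]'; python3 -c "
from h import *
row([*U(-.0735),.10],-9.83)"
```

```text
time: 5.88
eef_pos: [0.4768, -0.1145, 0.1606]
tcp_rot: [0.996, -0.085, 0.0, -0.001]
contact_force: [-0.2, 0.7, -2.0]
opening: 0.529
finger_force: 31.9
row [ 3.700e-03  1.660e-02  1.514e-01 -7.000e-04 -0.000e+00  1.000e-04] rows>= 0.9747776395236891 0.012460997791341234
```

```bash
python3 -m handwheel '[[0.0035,0.0165,0.05,0,0,0,-0.5],[0.0035,0.0165,0.1,0,0,0,-0.5],[0.0035,0.0165,0.14,0,0,0,-0.5],[0.0035,0.0165,0.16,0,0,0,-0.5],[0.0035,0.0165,0.17,0,0,0,-0.5],[0.0035,0.0165,0.18,0,0,0,-0.5],[0.0035,0.0165,0.18,0,0,0,-0.5]]'; python3 - <<'E'
from h import *
for n in P: cv2.imwrite(f"pics/{n}3.png",eyes.read_camera(n)[:,:,::-1])
t=cv2.imread("pics/top3.png")[160:270,290:410]; s=cv2.imread("pics/scene3.png")[170:280,230:350]
cv2.imwrite("pics/z3.png",cv2.resize(np.hstack([t,s]),(800,367),interpolation=cv2.INTER_CUBIC))
row([*U(-.0735),.078],-9.83)
E
```

```text
time: 6.75
eef_pos: [0.4782, -0.122, 0.0901]
tcp_rot: [0.996, -0.085, 0.002, -0.0]
contact_force: [0.3, -0.2, -1.3]
opening: 0.527
finger_force: 31.9
row [-0.0035 -0.0018  0.031  -0.0002 -0.0012  0.0002] rows>= 0.1997075432033141 0.02085549311570633
```

View pics/z3.png

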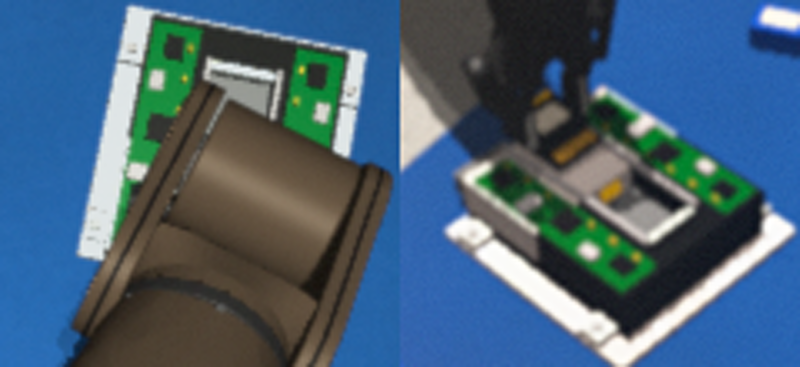

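In the scene view the module hangs between the rails, over the near part of the deck. I'll lower it until it touches.

```bash
python3 -m handwheel '[[-0.003,-0.002,0.01,0,-0.001,0,-0.5],[-0.003,-0.002,0.02,0,-0.001,0,-0.5],[-0.003,-0.002,0.025,0,-0.001,0,-0.5],[-0.003,-0.002,0.025,0,-0.001,0,-0.5]]'
```

```text
time: 7.35
eef_pos: [0.4771, -0.1209, 0.082]
tcp_rot: [0.996, -0.085, -0.001, -0.001]
contact_force: [-7.4, 2.5, 12.8]
opening: 0.527
finger_force: 33.4
```

```bash
python3 -m handwheel '[[0,0,-0.005,0,0,0,-0.2],[0,0,-0.005,0,0,0,0.3],[0,0,-0.005,0,0,0,0.5],[0,0,-0.005,0,0,0,0.5],[0,0,-0.1,0,0,0,0.5],[0,0,-0.15,0,0,0,0.5],[-0.2,0,-0.3,0,0,0,0.5],[-0.2,0,-0.3,0,0,0,0.5],[-0.2,0,-0.3,0,0,0,0.5],[-0.2,0,-0.3,0,0,0,0.5]]'; python3 - <<'E'
from h import *
for n in P: cv2.imwrite(f"pics/{n}4.png",eyes.read_camera(n)[:,:,::-1])
t=cv2.imread("pics/top4.png")[160:270,290:410]; s=cv2.imread("pics/scene4.png")[175:265,245:343]
cv2.imwrite("pics/z4.png",np.hstack([cv2.resize(t,(400,367),interpolation=cv2.INTER_CUBIC),cv2.resize(s,(400,367),interpolation=cv2.INTER_CUBIC)]))
E
```

```text
time: 8.6
eef_pos: [0.3984, -0.1075, 0.1997]
tcp_rot: [0.996, -0.085, 0.0, -0.001]
contact_force: [0.5, -0.5, 0.3]
opening: 0.752
finger_force: 0.0
```

View pics/z4.png

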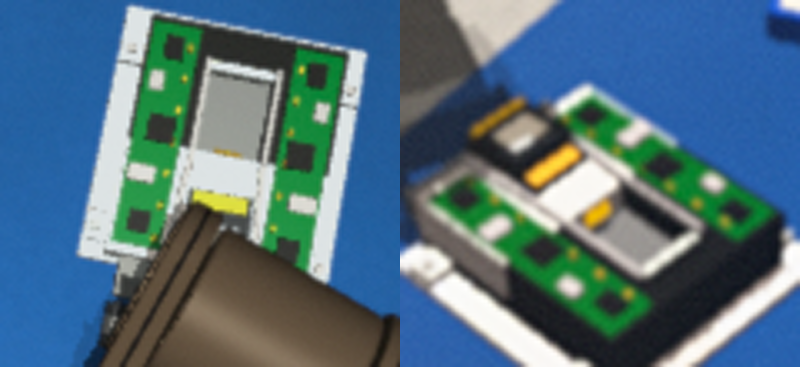

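The module lies flat between the rails with its nose toward the recess. I'll measure exactly where it sits along the unit, from gold and stripe in both views.

```bash
python3 - <<'E'
from h import *
np.set_printoptions(precision=4,suppress=True)
t,s=cv2.imread("pics/top4.png"),cv2.imread("pics/scene4.png")
lo,hi=(15,120,80),(40,255,255)
ct=[cen(c) for c in blobs(t,lo,hi,(340,210,40,20),15)]; cs=[(cv2.contourArea(c),cen(c)) for c in blobs(s,lo,hi,(255,190,45,50),8)]
print(ct,cs)
for z in(.058,.062): print(inU(plane("top",ct,z)))
for c in blobs(t,lo,hi,(340,210,40,20),15):
    w=plane("top",cv2.boxPoints(cv2.minAreaRect(c)),.06); print(inU(w))
for a,c in cs: X=tri([c],ct[:1]); print(X,inU(X))
E
```

```text
[array([355.8754, 220.4638])] [(23.0, array([293.0435, 227.0652])), (65.5, array([281.6361, 215.369 ])), (29.5, array([267.9266, 203.7175]))]
[[-0.0463 -0.0004]]
[[-0.0468 -0.0001]]
[[-0.0536  0.0199]
 [-0.041   0.0199]
 [-0.0406 -0.0188]
 [-0.0532 -0.0187]]
[[ 0.519  -0.1216  0.0182]] [[-0.0322  0.0067]]
[[ 0.5041 -0.126   0.0584]] [[-0.0462 -0.0002]]
[[ 0.488  -0.1329  0.099 ]] [[-0.0608 -0.0097]]
```

```bash
python3 -c "
from h import *
row([*U(-.128),.100],-9.83);row([*U(-.128),.080],-9.83)"
```

```text
row [ 6.420e-02  7.000e-04  2.474e-01 -5.000e-04  6.000e-04  2.000e-04] rows>= 1.6361261682483352 0.013740472163013068
row [ 6.430e-02  8.000e-04  2.974e-01 -5.000e-04  6.000e-04  2.000e-04] rows>= 1.9476459018744368 0.013740472163013068
```

```bash
python3 -m handwheel '[[0.064,0,0.05,0,0,0,-1],[0.064,0,0.15,0,0,0,-1],[0.064,0,0.2,0,0,0,-1],[0.064,0,0.23,0,0,0,-1],[0.064,0,0.25,0,0,0,-1],[0.064,0,0.27,0,0,0,-1],[0.064,0,0.285,0,0,0,-1],[0.064,0,0.295,0,0,0,-1],[0.064,0,0.295,0,0,0,-1]]' 30;  python3 -c "
from h import *
row([*U(-.128),.077],-9.83);row([*U(-.100),.077],-9.83)"
```

```text
time: 9.82
eef_pos: [0.4234, -0.1117, 0.0819]
tcp_rot: [0.996, -0.085, -0.0, -0.001]
contact_force: [0.1, -0.0, -1.0]
opening: 0.001
finger_force: 0.0
row [ 0.0002  0.0004  0.0123 -0.0003  0.0001  0.0002] rows>= 0.07878904434563369 0.006789011054730031
row [ 0.0702  0.0004  0.0123 -0.0003  0.0001  0.0002] rows>= 0.45610702311456025 0.006789011054730031
```

```bash
python3 -m handwheel '[[0,0,0.017,0,0,0,-1],[0.01,0,0.017,0,0,0,-1],[0.02,0,0.017,0,0,0,-1],[0.035,0,0.017,0,0,0,-1],[0.05,0,0.017,0,0,0,-1],[0.07,0,0.017,0,0,0,-1],[0.07,0,0.017,0,0,0,-1]]';  python3 -c "
from h import *
print(inU(monitor.get_state()['eef_pos']));row([*U(-.086),.075],-9.83)"
```

```text
time: 10.7
eef_pos: [0.4521, -0.1167, 0.0754]
tcp_rot: [0.996, -0.085, 0.001, -0.0]
contact_force: [0.6, -0.4, -0.0]
opening: 0.003
finger_force: 0.0
[-9.90093527e-02  5.24183669e-05]
row [ 0.0325  0.0002  0.0011 -0.0002 -0.0004  0.0003] rows>= 0.20826384168367448 0.00874134750778673
```

```bash
cat >> h.py <<'E'
def gold(tag,box=(335,165,60,75)):
    im={n:eyes.read_camera(n)[:,:,::-1].copy() for n in P}
    for n in P: cv2.imwrite(f"pics/{n}{tag}.png",im[n])
    for c in blobs(im["top"],(15,120,80),(40,255,255),box,6): print("yellow top",cv2.contourArea(c),cen(c),"inU",inU(plane("top",[cen(c)],.062)))
E
python3 -c "
from h import *
gold(5)"
cat >> h.py <<'E'
def sc(tag,save=True):
    im=eyes.read_camera("scene")[:,:,::-1].copy(); cv2.imwrite(f"pics/scene{tag}.png",im)
    for c in blobs(im,(15,120,80),(40,255,255),(250,190,70,60),4): print("yellow scene",cv2.contourArea(c),cen(c).round(1),"inU mm",[(inU(plane("scene",[cen(c)],z))*1e3).round(1).tolist() for z in(.055,.065)])
E
python3 -c "
from h import *
sc(5)"
```

```text
yellow scene 23.5 [293.1 227. ] inU mm [[[4.4, -7.7]], [[12.0, -14.6]]]
yellow scene 64.0 [286.9 219.2] inU mm [[[-28.2, 1.5]], [[-20.1, -5.5]]]
yellow scene 20.0 [273.5 206.5] inU mm [[[-90.4, 11.4]], [[-81.5, 4.4]]]
```

The push works: gold has moved about 19 mm along the unit axis. I keep pushing toward the tipping point.

```bash
python3 -m handwheel '[[0.02,0,0,0,0,0,-1],[0.04,0,0,0,0,0,-1],[0.06,0,0,0,0,0,-1],[0.08,0,0,0,0,0,-1],[0.1,0,0,0,0,0,-1],[0.11,0,0,0,0,0,-1],[0.11,0,0,0,0,0,-1]]';  python3 -c "
from h import *
print(inU(monitor.get_state()['eef_pos']));sc(6)"
```

```text
time: 11.72
eef_pos: [0.4949, -0.124, 0.0753]
tcp_rot: [0.996, -0.085, 0.0, -0.0]
contact_force: [0.2, -0.5, 0.2]
opening: -0.002
finger_force: 0.0
[-0.05552588  0.00018494]
yellow scene 70.0 [298.9 227.4] inU mm [[[16.3, 1.2]], [[23.8, -5.8]]]
yellow scene 19.5 [284.2 214.5] inU mm [[[-46.2, 9.2]], [[-37.9, 2.1]]]
```

```bash
python3 -m handwheel '[[0.005,0,0,0,0,0,-1],[0.01,0,0,0,0,0,-1],[0.015,0,0,0,0,0,-1],[0.02,0,0,0,0,0,-1],[0.025,0,0,0,0,0,-1],[0.03,0,0,0,0,0,-1],[0.035,0,0,0,0,0,-1],[0.035,0,0,0,0,0,-1]]';  python3 - <<'E'
from h import *
print(inU(monitor.get_state()['eef_pos']));sc(7)
s=cv2.imread("pics/scene7.png")[180:270,245:355]
cv2.imwrite("pics/z7.png",cv2.resize(s,(660,540),interpolation=cv2.INTER_CUBIC))
E
```

```text
time: 12.78
eef_pos: [0.5087, -0.1265, 0.0753]
tcp_rot: [0.996, -0.085, 0.001, -0.0]
contact_force: [-0.0, 0.2, -0.3]
opening: -0.001
finger_force: 0.0
[-0.04152655  0.00016079]
yellow scene 45.5 [304.2 234.3] inU mm [[[43.3, -7.1]], [[50.4, -14.0]]]
yellow scene 39.5 [290.5 218.4] inU mm [[[-23.5, 10.2]], [[-15.5, 3.1]]]
```

View pics/z7.png

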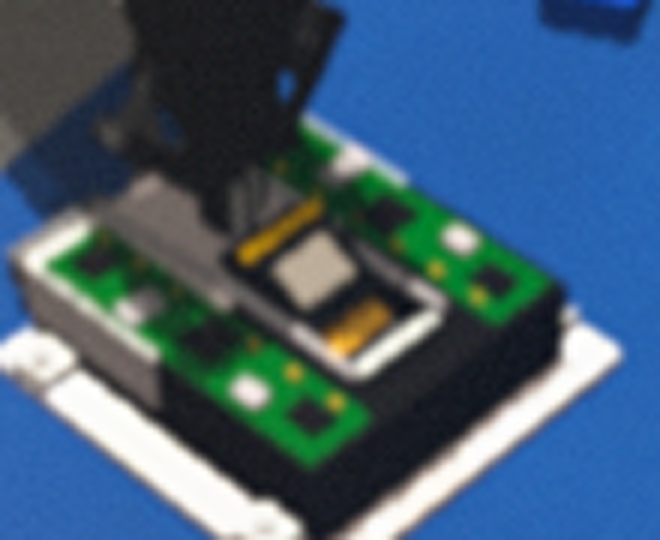

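It has tipped nose-down into the recess: gold is at (355,325) in the crop, near the lip, with the stripe side raised. I push on gently to get the nose under the lip.

```bash
python3 -m handwheel '[[0.005,0,0,0,0,0,-1],[0.01,0,0,0,0,0,-1],[0.015,0,0,0,0,0,-1],[0.02,0,0,0,0,0,-1],[0.025,0,0,0,0,0,-1],[0.03,0,0,0,0,0,-1],[0.035,0,0,0,0,0,-1],[0.04,0,0,0,0,0,-1],[0.04,0,0,0,0,0,-1]]';  python3 - <<'E'
from h import *
print(inU(monitor.get_state()['eef_pos']));sc(8)
E
```

```text
time: 13.95
eef_pos: [0.5242, -0.1291, 0.0752]
tcp_rot: [0.996, -0.085, 0.0, -0.0]
contact_force: [-0.9, 0.6, -0.7]
opening: 0.004
finger_force: 0.2
[-0.02585183  0.00021655]
yellow scene 10.0 [306.9 235.5] inU mm [[[51.3, -5.5]], [[58.4, -12.4]]]
yellow scene 38.5 [294.3 221. ] inU mm [[[-9.4, 9.9]], [[-1.5, 2.9]]]
```

```bash
python3 -m handwheel '[[0.003,0,0,0,0,0,-1],[0.006,0,0,0,0,0,-1],[0.009,0,0,0,0,0,-1],[0.012,0,0,0,0,0,-1],[0.015,0,0,0,0,0,-1],[0.015,0,0,0,0,0,-1]]';  python3 - <<'E'
from h import *
print(inU(monitor.get_state()['eef_pos']));sc(9)
s=cv2.imread("pics/scene9.png")[180:270,245:355]
cv2.imwrite("pics/z9.png",cv2.resize(s,(660,540),interpolation=cv2.INTER_CUBIC))
E
```

```text
time: 14.75
eef_pos: [0.53, -0.1301, 0.0752]
tcp_rot: [0.996, -0.085, 0.0, -0.0]
contact_force: [-1.6, 0.4, -0.8]
opening: -0.002
finger_force: 0.2
[-0.0198969   0.00022074]
yellow scene 36.5 [295.9 222.1] inU mm [[[-3.3, 10.0]], [[4.5, 2.9]]]
```

View pics/z9.png

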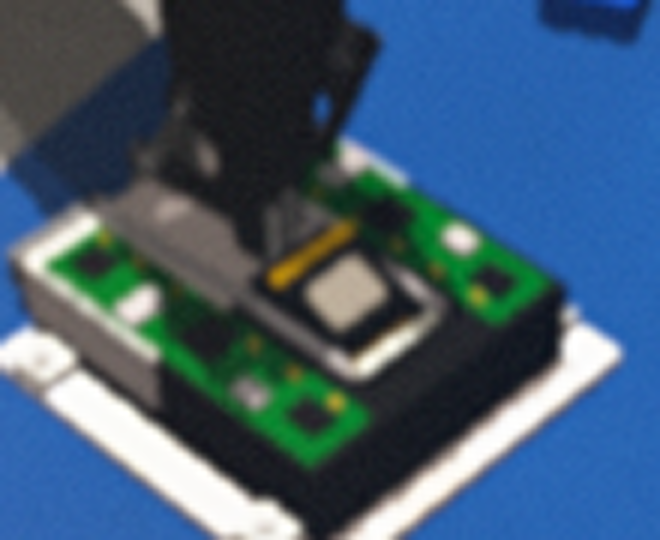

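The nose is now under the lip, with gold almost hidden, but the tail is still up. Pushing on in 1 mm steps.

```bash
python3 -m handwheel '[[0.0025,0,0,0,0,0,-1],[0.005,0,0,0,0,0,-1],[0.0075,0,0,0,0,0,-1],[0.01,0,0,0,0,0,-1],[0.01,0,0,0,0,0,-1]]';  python3 - <<'E'
from h import *
print(inU(monitor.get_state()['eef_pos']));sc(10)
E
```

```text
time: 15.42
eef_pos: [0.534, -0.1307, 0.0752]
tcp_rot: [0.996, -0.085, 0.0, -0.001]
contact_force: [-0.4, -0.1, -0.4]
opening: 0.001
finger_force: 0.2
[-0.01590634  0.00024638]
yellow scene 39.0 [296.9 223. ] inU mm [[[0.8, 9.2]], [[8.6, 2.2]]]
```

```bash
python3 -m handwheel '[[0.0025,0,0,0,0,0,-1],[0.005,0,0,0,0,0,-1],[0.0075,0,0,0,0,0,-1],[0.0075,0,0,0,0,0,-1]]';  python3 - <<'E'
from h import *
print(inU(monitor.get_state()['eef_pos']));sc(11)
E
```

```text
time: 15.98
eef_pos: [0.5345, -0.1305, 0.0742]
tcp_rot: [0.996, -0.085, -0.004, -0.001]
contact_force: [-6.4, 1.7, 1.4]
opening: -0.003
finger_force: 3.5
[-0.01541139  0.00059865]
yellow scene 38.0 [297.1 222.9] inU mm [[[1.2, 9.6]], [[8.9, 2.6]]]
```

Contact force is up to 6 N, so the nose is against the end wall and the tail is clear of the deck edge. I back off, lift, and move over the stripe to press.

```bash
python3 -m handwheel '[[-0.01,0,0,0,0,0,-1],[-0.02,0,0,0,0,0,-1],[-0.02,0,-0.05,0,0,0,-1],[-0.02,0,-0.1,0,0,0,-1],[-0.02,0,-0.12,0,0,0,-1],[-0.02,0,-0.12,0,0,0,-1]]';  python3 - <<'E'
from h import *
print(inU(monitor.get_state()['eef_pos']));sc(12)
s=cv2.imread("pics/scene12.png")[180:270,245:355]
cv2.imwrite("pics/z12.png",cv2.resize(s,(660,540),interpolation=cv2.INTER_CUBIC))
row([*U(.005),.105],-9.83)
E
```

```text
time: 16.77
eef_pos: [0.5295, -0.1302, 0.1239]
tcp_rot: [0.996, -0.085, 0.001, -0.0]
contact_force: [0.1, 0.1, 0.6]
opening: 0.001
finger_force: 0.0
[-2.0408275e-02  4.4530535e-05]
yellow scene 28.5 [295.  225.3] inU mm [[[3.5, -0.2]], [[11.2, -7.1]]]
row [ 0.065   0.0006  0.0452 -0.0003 -0.0001  0.0002] rows>= 0.5064793300068083 0.006376302279887843
```

View pics/z12.png

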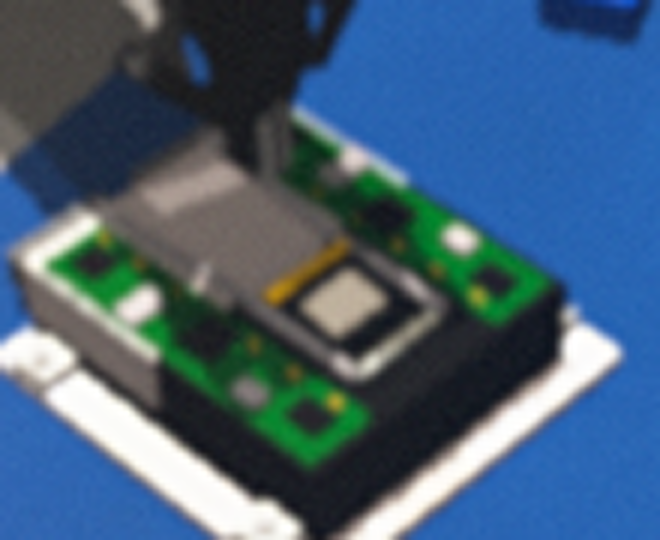

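The tail has dropped inside the recess and rests on the latch; stripe at (308,272), only slightly raised. Pressing it down slowly.

```bash
python3 -m handwheel '[[0.065,0,0.03,0,0,0,-1],[0.065,0,0.06,0,0,0,-1],[0.065,0,0.08,0,0,0,-1],[0.065,0,0.09,0,0,0,-1],[0.065,0,0.1,0,0,0,-1],[0.065,0,0.105,0,0,0,-1],[0.065,0,0.105,0,0,0,-1]]';  python3 - <<'E'
from h import *
print(inU(monitor.get_state()['eef_pos']));sc(13)
E
```

```text
time: 17.7
eef_pos: [0.5546, -0.1344, 0.0815]
tcp_rot: [0.996, -0.085, 0.0, -0.0]
contact_force: [0.6, 0.1, 0.3]
opening: 0.001
finger_force: 0.0
[0.00505673 0.00021109]
yellow scene 10.0 [291.6 227.5] inU mm [[[2.9, -11.5]], [[10.6, -18.3]]]
```

```bash
python3 -m handwheel '[[0,0,0.005,0,0,0,-1],[0,0,0.01,0,0,0,-1],[0,0,0.015,0,0,0,-1],[0,0,0.015,0,0,0,-1]]'; python3 -m handwheel '[[0,0,0.004,0,0,0,-1],[0,0,0.008,0,0,0,-1],[0,0,0.008,0,0,0,-1]]'
```

```text
time: 18.25
eef_pos: [0.5546, -0.1343, 0.075]
tcp_rot: [0.996, -0.085, 0.0, -0.0]
contact_force: [-0.1, -0.4, 0.1]
opening: 0.002
finger_force: 0.2
time: 18.62
eef_pos: [0.5543, -0.1341, 0.0714]
tcp_rot: [0.996, -0.085, -0.0, -0.001]
contact_force: [0.3, 0.1, -0.3]
opening: 0.002
finger_force: 0.0
```

```bash
python3 -m handwheel '[[0,0,0.003,0,0,0,-1],[0,0,0.006,0,0,0,-1],[0,0,0.009,0,0,0,-1],[0,0,0.009,0,0,0,-1]]'; python3 -m handwheel '[[0,0,0.003,0,0,0,-1],[0,0,0.006,0,0,0,-1],[0,0,0.008,0,0,0,-1],[0,0,0.008,0,0,0,-1]]'
```

```text
time: 19.12
eef_pos: [0.5547, -0.1343, 0.0708]
tcp_rot: [0.996, -0.085, -0.001, -0.001]
contact_force: [-5.7, 2.4, 13.2]
opening: -0.0
finger_force: 6.4
time: 19.62
eef_pos: [0.5547, -0.1344, 0.0706]
tcp_rot: [0.996, -0.085, -0.002, -0.001]
contact_force: [-13.5, 4.1, 28.5]
opening: -0.0
finger_force: 14.1
```

Contact is stiff at TCP z of about 0.0707, and horizontal force builds too. I ease off and measure instead of pushing harder.

```bash
python3 -m handwheel '[[0,0,-0.02,0,0,0,-1],[0,0,-0.06,0,0,0,-1],[-0.1,0,-0.06,0,0,0,-1],[-0.1,0,-0.05,0,0,0,-1],[-0.1,0,-0.02,0,0,0,-1],[-0.1,0,-0.01,0,0,0,-1],[-0.1,0,-0.01,0,0,0,-1]]';  python3 - <<'E'
from h import *
print(inU(monitor.get_state()['eef_pos']));sc(14)
im=cv2.imread("pics/scene14.png"); 
for n,i in((12,cv2.imread("pics/scene12.png")),(14,im)):
    hsv=cv2.cvtColor(i,cv2.COLOR_BGR2HSV)
    print(n,[ (cv2.contourArea(c),cv2.boundingRect(c),cv2.minAreaRect(c)) for c in blobs(i,(15,120,80),(40,255,255),(285,212,25,25),4)])
    print(n,[ (cv2.contourArea(c),cen(c)) for c in blobs(i,(0,0,130),(180,70,255),(290,215,25,25),10)])
E
```

```text
time: 20.5
eef_pos: [0.5165, -0.1281, 0.073]
tcp_rot: [0.996, -0.085, -0.001, -0.001]
contact_force: [-10.6, 4.0, 24.5]
opening: -0.002
finger_force: 12.2
[-0.03358886 -0.00011057]
yellow scene 40.5 [294.4 226.7] inU mm [[[6.1, -4.7]], [[13.8, -11.5]]]
12 [(28.5, (289, 220, 14, 11), ((295.80767822265625, 224.96151733398438), (3.0508506298065186, 15.808955192565918), 56.30992889404297))]
12 [(67.0, array([301.85074627, 230.04477612]))]
14 [(40.5, (290, 223, 12, 9), ((294.7905578613281, 226.0067596435547), (4.8824005126953125, 13.600973129272461), 54.462318420410156))]
14 [(21.5, array([310.44186047, 236.51162791])), (66.5, array([300.61904762, 232.02005013]))]
```

Touch puts the deck at 0.054, so the module's rear top is about 2.3 mm below it. The stripe also moved since the press, so it may already be seated. I retreat and check in both views.

```bash
python3 -m handwheel '[[0,0,-0.05,0,0,0,-1],[0,0,-0.15,0,0,0,-1],[-0.15,0,-0.3,0,0,0,-1],[-0.3,0,-0.35,0,0,0,-1],[-0.3,0,-0.35,0,0,0,-1],[-0.3,0,-0.35,0,0,0,-1]]';  python3 - <<'E'
from h import *
np.set_printoptions(precision=4,suppress=True)
im={n:eyes.read_camera(n)[:,:,::-1].copy() for n in P}
for n in P: cv2.imwrite(f"pics/{n}15.png",im[n])
B={"scene":(285,214,30,30),"top":(345,178,32,38)}; L={}
for n in P:
    for k,lo,hi in(("yel",(15,120,80),(40,255,255)),("lab",(0,0,140),(180,60,255))):
        for c in blobs(im[n],lo,hi,B[n],6): print(n,k,cv2.contourArea(c),cen(c),cv2.boundingRect(c))
for n,i in im.items():
    x,y,w,h=B[n]; h_=cv2.cvtColor(i,cv2.COLOR_BGR2HSV); m=cv2.inRange(h_,(15,120,80),(40,255,255))
    print(n); 
    for r in range(y,y+h): print(r,"".join("Y" if m[r,c] else str(i[r,c,1]//28) for c in range(x,x+w)))
E
```

```text
time: 21.3
eef_pos: [0.3973, -0.1076, 0.2101]
tcp_rot: [0.996, -0.086, 0.001, 0.0]
contact_force: [-0.4, 0.8, -0.9]
opening: 0.002
finger_force: 0.0
scene yel 46.5 [295.172  226.3011] (290, 222, 13, 10)
scene lab 314.0 [296.5387 226.1969] (285, 214, 30, 29)
top yel 42.5 [358.8745 201.7686] (350, 199, 19, 7)
top yel 19.0 [362.0526 183.9737] (354, 182, 17, 5)
top lab 828.5 [359.4621 197.8815] (345, 178, 30, 38)
scene
214 888888876777775444433211111233
215 888888887667887654432111111123
216 888888888766788765432111111123
217 888888888877677875333221112234
218 888888888888766775333332123344
219 888888888888864565443333344444
220 88888888888885334455433344Y444
221 888888888887642233455443344444
222 88888888887543YYY3345554334444
223 8888888886544YYYYY123455433344
224 888888876YYYYYYYY3112345554334
225 88888876YYYYYYYY43211123455433
226 888876YYYYYYYYY456542111345554
227 88865YYYYYYYYY4588864311123455
228 88643YYYYYYY446889887632111345
229 67655YYYYYY4578888888864211124
230 45667YYYY346888888889885211112
231 234678YY3468888888888875211111
232 123467643578988888888642111124
233 221245655568
[... 1078 characters left out ...]
7 32257322223446677778752224732244
198 21376332222223334456742225631244
199 21376YYYY33322222223322226621244
200 22375YYYYYYYYY333222222227521344
201 22475YYYYYYYYYYYYYY3332236422344
202 2257322YYYYYYYYYYYYYYYY346322443
203 336632222222YYYYYYYYYYYY56312442
204 6577433223Y222222YYYYYYY65212442
205 8777766444YYYYYY222222Y375222442
206 87788877777655YYY322221375224432
207 87788888888877776544331374224432
208 877888888888888887776644743244Y2
209 776788888888888888888776666454Y2
210 67678888888888888888887777765432
211 77888888888888888888887778755444
212 77888888888888888888887778755555
213 77888888888888888888886788765555
214 78888888888888888888876788755555
215 78888888888888888888886788755555
```

The top view's pixel map shows the latch (rows 204–206) as a yellow strip over the tail behind the block, so it has come back out. I'll confirm the module is level by a light touch near the block's front, where the TCP should again stop at about 0.0707.

```bash
python3 -c "
from h import *
t=[359.9,193.2]
for s in([300.6,232.0],): print(tri([s],[t]), inU(tri([s],[t])))
row([*U(.030),.11],-9.83); row([*U(.030),.076],-9.83)
m=plane('top',[[358.5,201.2],[360,193.2]],.0517); print(inU(m)*1e3)"
```

```text
[[ 0.57331843 -0.13772312  0.04489194]] [[2.40570632e-02 8.52843622e-05]]
row [ 4.604e-01  0.000e+00  2.476e-01 -3.000e-04 -1.000e-04  2.000e-04] rows>= 3.345415602180449 0.0063432711076418635
row [ 4.603e-01  1.000e-04  3.326e-01 -3.000e-04 -1.000e-04  2.000e-04] rows>= 3.6346947820212305 0.0063432711076418635
[[ 2.74499409  1.09011244]
 [23.19253766  0.9271176 ]]
```

```bash
python3 -m handwheel '[[0.15,0,0.05,0,0,0,-1],[0.3,0,0.15,0,0,0,-1],[0.46,0,0.22,0,0,0,-1],[0.46,0,0.29,0,0,0,-1],[0.46,0,0.32,0,0,0,-1],[0.46,0,0.33,0,0,0,-1],[0.46,0,0.333,0,0,0,-1],[0.46,0,0.333,0,0,0,-1]]'; python3 -m handwheel '[[0,0,0.004,0,0,0,-1],[0,0,0.008,0,0,0,-1],[0,0,0.012,0,0,0,-1],[0,0,0.016,0,0,0,-1],[0,0,0.016,0,0,0,-1]]'
```

```text
time: 22.4
eef_pos: [0.5786, -0.1386, 0.0775]
tcp_rot: [0.996, -0.085, 0.001, -0.0]
contact_force: [-0.2, 0.6, -0.1]
opening: 0.0
finger_force: 0.0
time: 23.02
eef_pos: [0.5783, -0.1384, 0.0708]
tcp_rot: [0.996, -0.085, -0.0, -0.001]
contact_force: [-2.8, 1.4, 6.4]
opening: -0.003
finger_force: 3.4
```

The front stops at 0.0708 and the rear at 0.0707, so the module is level. I retreat and hand in.

```bash
python3 -m handwheel '[[0,0,-0.05,0,0,0,-1],[0,0,-0.15,0,0,0,-1],[0,0,-0.3,0,0,0,-1],[-0.2,0,-0.35,0,0,0,-1],[-0.2,0,-0.35,0,0,0,-1],[-0.2,0,-0.35,0,0,0,-1]]';  python3 - <<'E'
from h import *
im=eyes.read_camera("top")[:,:,::-1].copy()
for c in blobs(im,(15,120,80),(40,255,255),(345,178,32,38),6): print(cen(c),cv2.contourArea(c))
print(monitor.get_state()["contact_force"]); print(ctrl.sign_off())
E
```

```text
time: 23.78
eef_pos: [0.499, -0.1248, 0.2112]
tcp_rot: [0.996, -0.085, 0.001, 0.0]
contact_force: [-0.3, -0.1, 0.7]
opening: 0.003
finger_force: 0.0
[ 1.01112017 -0.52045915 -0.59691431]
the job is handed in; nothing more can be done
None
```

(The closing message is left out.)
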